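Dispense one copper cap and nudge it onto the soldering mat

ROBOT

A 7-joint arm with a two-finger parallel gripper is mounted at the origin on the work surface. World frame = base frame: x ahead of the robot, y to its left, z up, the work surface at z = 0. Lengths are in m, angles in rad, forces in N, time in s.
With the tool pointing down it reaches from about 0.4 to 0.85 m from the base axis. Payload 4.5 kg.
Tool frame: the origin (TCP) lies at the very end of the fingers, on their centre line; the grasp point (between the pads) lies 19 mm behind it (grip_depth is the distance from the TCP to the grasp point, in m); x points along the fingers, z is the direction in which the jaws open and shut, and the axes are right-handed (so a half turn about x gives the same grasp; the last joint's range is limited). The gripper opens to 88 mm and grips with 3 to 60 N. Pads are 18 mm wide; open, the fingers measure 123 mm over their backs; the gripper's body (75 mm by 187 mm) begins 45 mm behind the grasp point.
Start: joints at [1.33, 0.689, -0.195, 1.565, 0.157, 0.902, -0.215], TCP at [0.17, -0.602, 0.239] pointing down, gripper open.
Joint ranges: [-3.01, 3.01], [-0.46, 2.08], [-1.47, 1.51], [0.13, 2.56], [-1, 4.14], [0.04, 2.09], [-2.66, 2.66]. Speed limits (rad/s): [2.57, 2.57, 3.14, 3.14, 3.14, 3.14, 3.14].

INTERFACE

Orientations are given as a unit quaternion [x, y, z, w].
In Python, from cell import get_obs, get_image, camera_model, job_done, grip_depth gives the robot as it stands. The module is installed in compiled form; this text tells all that it offers.
- The arm moves only by the tool carry_out, never from a script. Its argument "targets" is text: rows parted by semicolons, each of 5 numbers parted by spaces: the shift along the tool's x, y, z in m, then the turn about the tool's x in rad, then the finger opening in m, from 0 to 0.0881. A call has 1 to 10 rows; each row shifts and turns the commanded pose from where the row before left it, along the tool's axes as they then stand; what a row does not reach is not made up. A row lasts 1/10 s, in which the tool goes at most 50 mm and 8.59 degrees, less where a joint would pass 70% of its speed; a pose out of reach is approached as far as the arm can. A call is refused whole if a number of a shift passes 0.05 or a number of a turn 0.15, either way. A call with a gripper value outside its range is refused whole. The fingers move at their own pace and stop on an object; "grip_force" is the grip in N (left out, the last holds). Time passes only in rows, so rows that do not move let the fingers close. It gives the time, the measured TCP pose, the force and the opening at its end, in the units of the state.
- get_obs(): the state, without advancing time (a new reading comes with each control period).
- get_image(name): name is "side" or "top"; returns the picture (400x640x3 uint8, red, green, blue); there is no depth.
- camera_model(name): a dict with "camera_matrix" (3x3 intrinsics, pixels), "rvec" (rotation vector, rad) and "tvec" (3), from world to camera coordinates, as OpenCV has them. Camera axes: x right, y down, z forward; pixel columns grow to the right and rows downward; lengths in m; the calibration is good to about 2 mm. A picture is of the moment at which its call begins. camera_model takes no time and is no camera call.
- job_done(): hands the job in, once; it reports no verdict.
The state is a dict: "time_s": time; "q": joint angles; "dq": joint speeds; "joint_efforts": joint torques, N m; "eef_pos": TCP position; "eef_rot": TCP orientation; "ft_force": force on the tool from outside, world axes, zero at the start; "wrist_torque": the same for the moment, N m; "width": finger opening in m.
Only numpy, scipy, OpenCV 4.12 (cv2) and the standard library are available. Lean on these libraries where they do the work, as an engineer would, in place of code of your own. Each camera call takes 0.05 s, during which the arm holds its last target. There are 200 camera calls.

TASK

Press the red plunger of the blue cap feeder all the way down once and let it come back up, so that a single copper cap slides out onto the bench. Then push that cap along the bench with the fingertips, without picking it up, until all of it lies on the round pale soldering mat. Leave the other caps in the feeder, do not disturb the tin, the torch and the brush, and finish clear of everything.

Things in the scene. Friction and masses are not known exactly. Their poses are not given: they have to be found in the camera images.
- feeder: Blue cap feeder fixed to the bench, 112 mm long, 42 mm wide (84 mm over two 6 mm high feet beside the housing). Origin: on the bench under the axis of its square cap magazine (42 x 42 mm, 56 mm high, slit in front). Front with a 13 mm high exit at bench level looks along its -x; yaw within 0.3 rad of facing the robot. Housing behind the magazine is 54 mm high, with a collar to 68 mm round the plunger rod.
- drop_spot (a point): Point on the bare bench straight in front of the exit, 54 mm from the magazine axis: about where the ejected cap's centre comes to rest. A flat pusher inside (8.5 mm high) slides the bottom cap out here as the plunger goes down and goes back inside as it rises; the next cap then drops. From here a cap can be pushed sideways with no edge in the way.
- plunger_top (a point): Centre of the top face of the red round plunger head (30 mm across, 10 mm thick), 102 mm above the bench when up, 56 mm behind the magazine axis (feeder +x). It is pressed straight down.
- plunger (a joint): Plunger travel in m: 0 up, 0.022 fully down. A spring brings it back up in well under a second; it takes about 4 N to start and 10 to 13 N near the bottom. Pusher travel is 2.45 times this value.
- mat: Round pale soldering mat, 100 mm across, under 1 mm thick, flat on the bench to the left or the right of the feeder's exit: caps slide onto it with no step. Origin at its centre, on the bench.
- cap_1: Low copper pipe end cap, a closed disc 32 mm across and 10 mm high, about 30 g. Origin at the centre of its underside. It is the lowest of the four stacked in the magazine at the start, the one that the first press ejects.
- cap_2: Another such copper cap (32 mm across, 10 mm high, origin at the centre of its underside), number 2 from the bottom in the magazine; it is to stay in there.
- cap_3: Another such copper cap (32 mm across, 10 mm high, origin at the centre of its underside), number 3 from the bottom in the magazine; it is to stay in there.
- cap_4: Another such copper cap (32 mm across, 10 mm high, origin at the centre of its underside), number 4 from the bottom in the magazine; it is to stay in there.
- tin: Bystander: green flux tin with a pale top, 60 mm across, 50 mm high, standing loose on the bench on the side of the feeder opposite to the mat. Origin at the centre of its underside.
- torch: Bystander: brass hand torch lying loose on the bench, to the right rear, about 155 mm long along its x, 22 mm high, with a bent neck reaching 62 mm to its +y at the +x end. Origin under the body of it, 75 mm from the handle's butt.
- brush: Bystander: hand brush (round wooden handle, grey head) lying loose on the bench to the left rear, along its x axis, about 200 mm long, 20 mm high. Origin at the middle, on the bench.
Things that resemble listed ones, but are neither listed nor needed, are in the scene too. Leave any grey or pink look-alike of the cap_4 alone.

How it is judged:
By the outcome, as a careful person would: the job done as asked, in the order asked, and still so for the second after the job is handed in, with the robot touching nothing.
It also fails if it takes over 61 s, if anything falls off the work surface, if the arm or the gripper's body presses on something with over 40 N, if the wrist force passes 120 N, or if a joint passes its speed limit or range.

## Working session

There is one attempt and no reset: what is moved stays moved. The work goes in short steps, Python scripts to look and compute and a tool call to move; the robot and the scene stay as the last step left them, time stands still between calls to the robot, and variables do not carry over. Pictures are saved under pics/ and viewed, about 8 in all and at most 12, crops included, and the job is handed in when it is done.

Besides the shell and the picture viewer there is one more tool, called after "Emit:" as name(argument=value, ...), one argument or row to a line, values as JSON. carry_out: Moves the arm, as the interface text tells. Its arguments: {"type":"object","properties":{"targets":{"type":"string"},"grip_force":{"type":"number"}},"required":["targets"]}

```bash
mkdir -p pics
cat > h.py <<'E'
import numpy as np, cv2
from cell import *
def ray(cam,px,z):
    m=camera_model(cam);K=np.array(m["camera_matrix"]);R=cv2.Rodrigues(np.array(m["rvec"],float))[0];t=np.array(m["tvec"],float).ravel()
    d=R.T@np.linalg.inv(K)@np.array([px[0],px[1],1.]);o=-R.T@t
    return o+d*(z-o[2])/d[2]
def proj(cam,P):
    m=camera_model(cam)
    return cv2.projectPoints(np.array(P,float).reshape(-1,3),np.array(m["rvec"],float),np.array(m["tvec"],float),np.array(m["camera_matrix"],float),None)[0].reshape(-1,2)
def save(cam,name):
    im=cv2.cvtColor(get_image(cam),cv2.COLOR_RGB2BGR);cv2.imwrite(f"pics/{name}.png",im);return im
E
python3 - <<'E'
from h import *
a=save("top","top0");b=save("side","side0")
o=get_obs();print(o)
for c in("top","side"):
    m=camera_model(c);R=cv2.Rodrigues(np.array(m["rvec"],float))[0];print(c,m["camera_matrix"],-R.T@np.array(m["tvec"]).ravel())
E
```

```text
{'time_s': 0.1, 'q': array([ 1.32980832,  0.68986777, -0.19449033,  1.56622451,  0.15727724,
        0.90248546, -0.21513718]), 'dq': array([ 0.00126897, -0.00208221,  0.00031597, -0.00364615, -0.00048678,
        0.0007101 ,  0.00036803]), 'joint_efforts': array([-2.95262886e-03, -5.28502750e+01, -1.27173107e+00, -1.53838080e+01,
       -5.26475685e-02,  2.05678392e-03,  5.05129071e-05]), 'eef_pos': array([ 0.16938764, -0.60103269,  0.23801378]), 'eef_rot': array([ 0.42711375,  0.56424399, -0.42650004,  0.56329414]), 'ft_force': array([ 0.01965388,  0.31702752, -0.6014856 ]), 'wrist_torque': array([ 0.02209419, -0.00820834,  0.02487349]), 'width': 0.08812031442351467}
top [[370.96896043   0.         322.56821359]
 [  0.         370.96896043 195.51195813]
 [  0.           0.           1.        ]] [ 0.5284569  -0.00358092  0.93719478]
side [[518.4077443    0.         318.02548742]
 [  0.         518.4077443  197.80707526]
 [  0.           0.           1.        ]] [0.28522427 0.84101011 0.59530537]
```

View pics/top0.png

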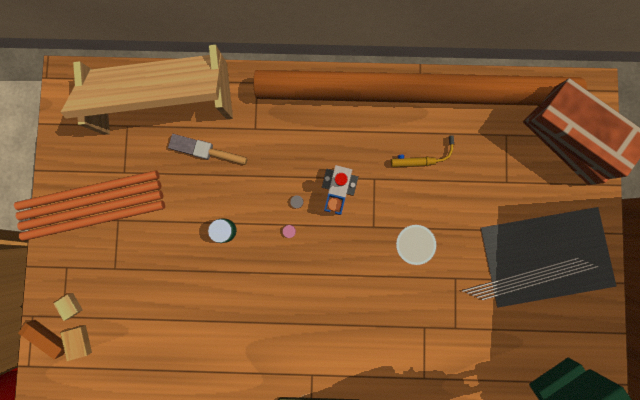

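View pics/side0.png

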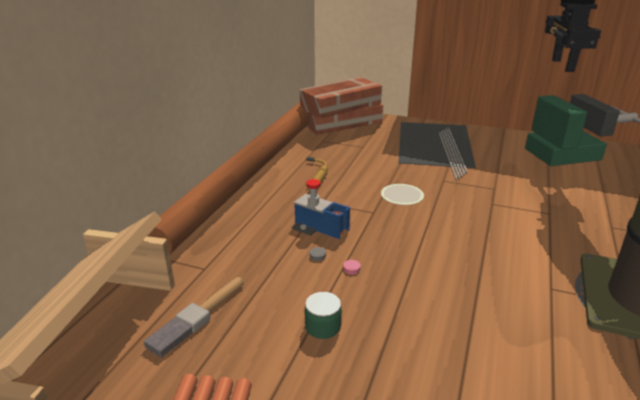

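The top view shows the feeder at (340,188) with its red plunger head at (341,180), a copper cap in the magazine at (334,204), and the mat at (416,244). Possible mix-ups:
- **Cap:** the copper one in the magazine (334,204) is the target. The grey (296,202) and pink (289,231) discs are look-alikes.
- **Mat:** the pale disc (416,244) is the mat. The white disc at (221,231) is the top of the tin.

Next I'll measure and take a close crop.

Run:
```python
from h import *
a=cv2.imread("pics/top0.png");b=cv2.imread("pics/side0.png")
def blobs(im,lo,hi,box,n):
    x0,y0,x1,y1=box;h=cv2.cvtColor(im,cv2.COLOR_BGR2HSV)[y0:y1,x0:x1]
    m=cv2.inRange(h,np.array(lo),np.array(hi))
    k,l,s,c=cv2.connectedComponentsWithStats(m)
    out=[(s[i,4],c[i]+[x0,y0]) for i in range(1,k) if s[i,4]>n];return sorted(out,key=lambda t:-t[0]),m
h=cv2.cvtColor(a,cv2.COLOR_BGR2HSV)
for p in[(341,180),(416,244),(334,204),(334,211),(341,170),(327,187),(353,185)]:print(p,h[p[1],p[0]])
r,_=blobs(a,(0,200,120),(6,255,255),(310,150,370,225),8);print('red',r)
for s,c in r[:1]:print(ray("top",c,.102))
r,_=blobs(b,(0,200,120),(6,255,255),(290,170,335,200),8);print('red side',r)
for s,c in r[:1]:print(ray("side",c,.099))
m,_=blobs(a,(0,0,120),(60,90,255),(385,215,450,275),200);print('mat',m,ray("top",m[0][1],0))
bl,mk=blobs(a,(100,120,30),(130,255,255),(310,150,370,225),8)
print('blue',bl)
t=cv2.resize(a[150:225,300:375],None,fx=8,fy=8,interpolation=cv2.INTER_CUBIC)
cv2.imwrite("pics/crop0.png",t)
```

```text
(341, 180) [  2 248 189]
(416, 244) [ 24  39 181]
(334, 204) [ 12 169 186]
(334, 211) [ 12 175 102]
(341, 170) [ 17  39 172]
(327, 187) [38 21 48]
(353, 185) [ 15  40 180]
red [(np.int32(112), array([340.73214286, 178.73214286]))]
[ 0.62798901 -0.03556244  0.102     ]
red side [(np.int32(46), array([311.63043478, 183.06521739]))]
[ 0.63105153 -0.03136889  0.099     ]
mat [(np.int32(1273), array([415.84367636, 244.39041634]))] [ 0.47926925 -0.23093917  0.        ]
blue [(np.int32(91), array([334.46153846, 202.49450549]))]
```

View pics/crop0.png

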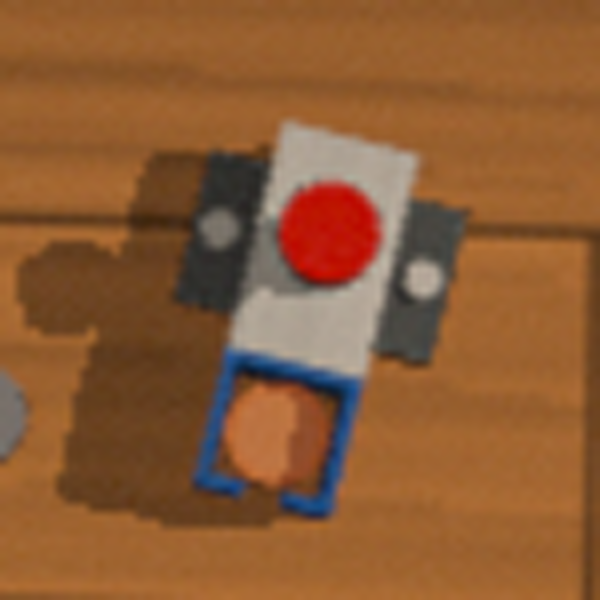

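The crop shows the copper cap in the blue magazine (crop (275,433)), the slit facing down-left, and the plunger head at crop (330,232). The choice of feeder and cap is confirmed.

Run:
```python
from h import *
f=lambda X:((X[0]+.5)/8-.5+300,(X[1]+.5)/8-.5+150)
C=[ray("top",f(p),.056)[:2] for p in[(233,350),(368,380),(328,517),(195,485)]]
H=[ray("top",f(p),.054)[:2] for p in[(285,122),(420,155)]]
M=np.mean(C,0);P=ray("top",(340.73,178.73),.102)[:2]
print(np.round(C,4),M,P,np.linalg.norm(P-M))
ang=lambda v:np.arctan2(v[1],v[0])
print("yaw PM",ang(P-M),"sides",ang(C[0]-C[3]),ang(C[1]-C[2]),ang(np.mean(H,0)-np.mean(C[2:],0)), "H-len",np.linalg.norm(np.mean(H,0)-np.mean(C[2:],0)))
print("width", [np.linalg.norm(C[i]-C[(i+1)%4]) for i in range(4)])
from scipy.spatial.transform import Rotation as R
o=get_obs();print(R.from_quat(o["eef_rot"]).as_matrix().round(3))
```

```text
[[ 0.5979 -0.0094]
 [ 0.5899 -0.0497]
 [ 0.5489 -0.0387]
 [ 0.5574  0.0009]] [ 0.57349895 -0.02422657] [ 0.62799377 -0.03555748] 0.05566035812937563
yaw PM -0.2050054581377655 sides -0.2499541539137834 -0.2627416489219328 -0.22327650181286376 H-len 0.11213906713434661
width [np.float64(0.041136009282363224), np.float64(0.0424530291317133), np.float64(0.04056147654756904), np.float64(0.04175658229322287)]
[[-0.001  0.962  0.271]
 [ 0.002  0.271 -0.962]
 [-1.    -0.    -0.002]]
```

Emit:
carry_out(
  targets="0 0.015 -0.01 0 0;0 0.03 -0.022 0 0;0 0.035 -0.025 0 0;0 0.035 -0.025 0 0;0 0.035 -0.025 0 0;0 0.035 -0.025 0 0;0 0.035 -0.025 0 0;0 0.035 -0.025 0 0;0 0.035 -0.025 0 0;0 0.035 -0.025 0 0",
  grip_force=20,
)

```text
time_s: 1.1
eef_pos: [0.4201, -0.2885, 0.2385]
eef_rot: [0.427, 0.564, -0.427, 0.564]
ft_force: [0.1, 0.1, 0.2]
width: 0.0103
```

Emit:
carry_out(
  targets="0 0.035 -0.025 0 0;0 0.035 -0.025 0 0;0 0.035 -0.025 0 0;0 0.035 -0.025 0 0;0 0.035 -0.025 0 0;0 0.035 -0.025 0 0;0 0.035 -0.025 0 0;0 0.015 -0.01 0 0;0 0 0 0 0;0 0 0 0 0",
)

```text
time_s: 2.1
eef_pos: [0.6186, -0.0424, 0.2381]
eef_rot: [0.426, 0.564, -0.428, 0.563]
ft_force: [-0.2, -1.2, 0.0]
width: 0.0003
```

Emit:
carry_out(
  targets="0.01 0.011 -0.004 0 0;0.03 0 0 0 0;0.03 0 0 0 0;0.03 0 0 0 0;0.018 0 0 0 0;0 0 0 0 0",
)

```text
time_s: 2.7
eef_pos: [0.6264, -0.0359, 0.1174]
eef_rot: [0.426, 0.565, -0.429, 0.562]
ft_force: [0.2, 0.5, 0.9]
width: 0.0001
```

Run:
```python
from h import *
b=save("side","side1");print(get_obs()["eef_pos"])
cv2.imwrite("pics/crop1.png",cv2.resize(b[110:260,240:400],None,fx=4,fy=4,interpolation=cv2.INTER_CUBIC))
```

```text
[ 0.62785615 -0.03573365  0.11931632]
```

View pics/crop1.png

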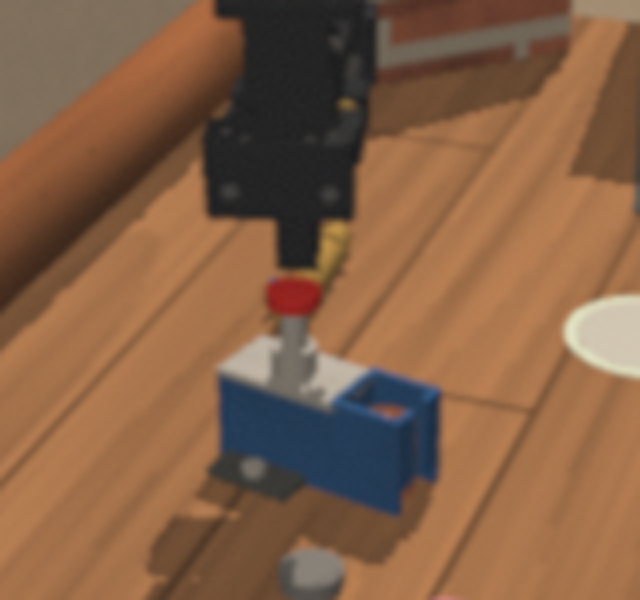

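The side crop shows the closed fingertips centred just above the red head (crop (295,280)). The narrow body side lies along x. Now the press.

Emit:
carry_out(
  targets="0.01 0 0 0 0;0.008 0 0 0 0;0.006 0 0 0 0;0.006 0 0 0 0;0.005 0 0 0 0;0.003 0 0 0 0;0 0 0 0 0;0 0 0 0 0",
)

```text
time_s: 3.55
eef_pos: [0.6298, -0.035, 0.0841]
eef_rot: [0.427, 0.563, -0.427, 0.564]
ft_force: [-1.1, -0.6, 8.4]
width: 0.0007
```

Emit:
carry_out(
  targets="0.003 0 0 0 0;0.002 0 0 0 0;0 0 0 0 0;0 0 0 0 0",
)

```text
time_s: 3.95
eef_pos: [0.6298, -0.0349, 0.0804]
eef_rot: [0.427, 0.563, -0.427, 0.564]
ft_force: [-4.7, 0.8, 18.1]
width: 0.0006
```

Emit:
carry_out(
  targets="0.0015 0 0 0 0;0 0 0 0 0;0 0 0 0 0",
)

```text
time_s: 4.25
eef_pos: [0.6298, -0.0349, 0.0803]
eef_rot: [0.427, 0.563, -0.427, 0.565]
ft_force: [-6.9, -0.2, 27.2]
width: 0.0003
```

Bottomed: the force rose to 27 N with no further travel. Release, and pull back to look.

Emit:
carry_out(
  targets="-0.005 0 0 0 0;-0.01 0 0 0 0;-0.02 0 0 0 0;-0.03 0 0 0 0;-0.03 0 0 0 0;-0.005 -0.03 0.02 0 0;0 -0.04 0.03 0 0;0 -0.04 0.03 0 0;0 -0.03 0.03 0 0.05;0 0 0 0 0.05",
)

```text
time_s: 5.25
eef_pos: [0.5195, -0.1863, 0.1763]
eef_rot: [0.428, 0.561, -0.432, 0.561]
ft_force: [0.7, 0.1, 0.1]
width: 0.0144
```

Run:
```python
from h import *
a=save("top","top2");b=save("side","side2");print(get_obs()["eef_pos"])
x=cv2.resize(a[150:300,280:440],(640,600),interpolation=cv2.INTER_CUBIC)
y=cv2.resize(b[160:310,280:440],(640,600),interpolation=cv2.INTER_CUBIC)
cv2.imwrite("pics/crop2.png",cv2.resize(np.hstack([x,y]),(800,375)))
```

```text
[ 0.52388214 -0.17950144  0.17644852]
```

View pics/crop2.png

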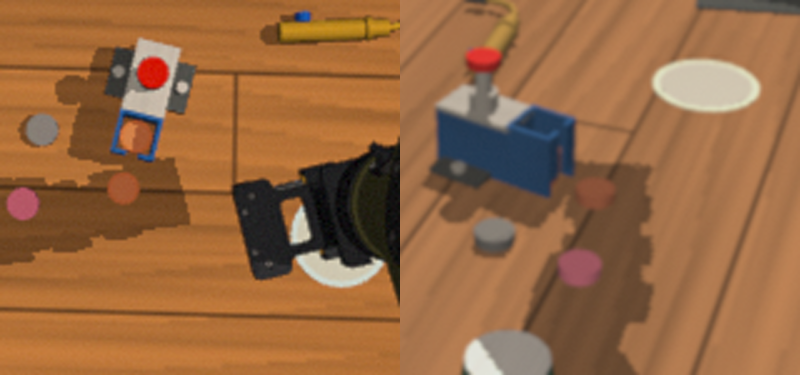

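The single cap is out at about pixel (329,225), the plunger is up again, and caps are still in the magazine. Next I'll locate the cap and the grey and pink discs.

Run:
```python
from h import *
a=cv2.imread("pics/top2.png")
lab=cv2.cvtColor(a,cv2.COLOR_BGR2LAB).astype(int);hsv=cv2.cvtColor(a,cv2.COLOR_BGR2HSV)
print(hsv[225,[315,325,329,333,343]],hsv[238,329],hsv[222,329])
for n,lo,hi,(x0,y0,x1,y1) in [("cap",(0,150,90),(9,255,255),(316,214,344,240)),("grey",(0,0,60),(180,60,255),(286,190,308,213)),("pink",(160,60,60),(180,255,255),(278,220,302,244))]:
    m=cv2.inRange(hsv,np.array(lo),np.array(hi))[y0:y1,x0:x1]
    k,l,s,c=cv2.connectedComponentsWithStats(m);i=1+np.argmax(s[1:,4])
    p=c[i]+[x0,y0];print(n,s[i],p,ray("top",p,.01))
```

```text
[[ 15 173  78]
 [  9 172 163]
 [ 10 173 162]
 [  9 176 161]
 [ 14 180 102]] [ 14 174 117] [ 10 178 162]
cap [ 8 10  2  4  5] [324.4 225.4] [ 0.52105313 -0.00090298  0.01      ]
grey [  5   6  12  12 117] [296.45299145 201.38461538] [0.57925424 0.07053336 0.01      ]
pink [  5   5  13  13 125] [288.84  230.944] [0.50509549 0.08729874 0.01      ]
```

Emit:
carry_out(
  targets="0 0 0 0.115 0.056;0 0 0 0.115 0.056;0 0 0 0.115 0.056;0 0 0 0.115 0.056;0 -0.007 -0.033 0 0.056;0 -0.007 -0.033 0 0.056;0 -0.007 -0.033 0 0.056;0 -0.007 -0.033 0 0.056;0 -0.007 -0.032 0 0.056;0 0 0 0 0.056",
)

```text
time_s: 6.35
eef_pos: [0.5205, -0.0019, 0.1761]
eef_rot: [0.543, 0.456, -0.54, 0.454]
ft_force: [0.2, -0.7, 0.2]
width: 0.056
```

Run:
```python
from h import *
from scipy.spatial.transform import Rotation as R
a=cv2.imread("pics/top2.png");hsv=cv2.cvtColor(a,cv2.COLOR_BGR2HSV)
x0,y0,x1,y1=316,214,344,240
m=cv2.inRange(hsv,np.array((0,150,135)),np.array((12,255,255)))[y0:y1,x0:x1]
k,l,s,c=cv2.connectedComponentsWithStats(m);i=1+np.argmax(s[1:,4]);p=c[i]+[x0,y0]
C=ray("top",p,.01);print(s[i],p,C)
o=get_obs();Rm=R.from_quat(o["eef_rot"]).as_matrix();print(o["eef_pos"],o["width"],Rm.round(3),"cap in tool",Rm.T@(C-o["eef_pos"]),"mat-cap in tool",Rm.T@(np.array([.4793,-.2309,.01])-C))
```

```text
[  7   5  13  13 135] [328.77777778 224.78518519] [ 0.52285025 -0.01176924  0.01      ]
[ 0.52053221 -0.00188544  0.17610611] 0.05597859030815116 [[ 0.001  0.985 -0.172]
 [ 0.005 -0.172 -0.985]
 [-1.    -0.    -0.005]] cap in tool [0.16605375 0.00402818 0.01020925] mat-cap in tool [-0.0011682  -0.00530322  0.22335045]
```

Emit:
carry_out(
  targets="0 0.004 0.01 0 0.056;0.03 0 0 0 0.056;0.04 0 0 0 0.056;0.04 0 0 0 0.056;0.03 0 0 0 0.056;0.015 0 0 0 0.056;0.008 0 0 0 0.056;0.005 0 0 0 0.056;0 0 0 0 0.056;0 0 0 0 0.056",
)

```text
time_s: 7.35
eef_pos: [0.5228, -0.0215, 0.0092]
eef_rot: [0.545, 0.451, -0.544, 0.452]
ft_force: [0.3, 0.2, 0.6]
width: 0.0562
```

Emit:
carry_out(
  targets="0.003 0 -0.004 0 0.056;0.0025 0 0 0 0.056;0 0 0 0 0.056;0 0 0 0 0.056",
)

```text
time_s: 7.75
eef_pos: [0.5227, -0.0174, 0.0027]
eef_rot: [-0.544, -0.452, 0.544, -0.452]
ft_force: [0.0, 0.3, 0.3]
width: 0.0561
```

Run:
```python
from h import *
o=get_obs();print(o["eef_pos"],o["ft_force"])
b=save("side","side3");cv2.imwrite("pics/crop3.png",cv2.resize(b[160:310,270:430],(640,600),interpolation=cv2.INTER_CUBIC))
```

```text
[ 0.52270445 -0.01743583  0.0027399 ] [0.03897547 0.32945765 0.31354763]
```

View pics/crop3.png

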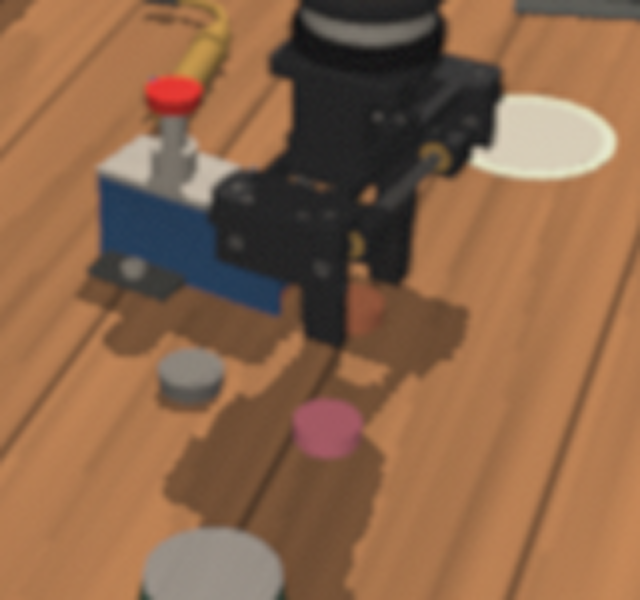

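The cap sits untouched between the open fingers (crop (365,308)), with the trailing finger at (325,310). Grey and pink discs are clear. Push in stages.

Emit:
carry_out(
  targets="-0.001 0 0.005 0 0.056;0 0 0.01 0 0.056;0 0 0.01 0 0.056;0 0 0.012 0 0.056;0 0 0.012 0 0.056;0 0 0.012 0 0.056;0 0 0.012 0 0.056;0 0 0.012 0 0.056;0 0 0.01 0 0.056;0 0 0.005 0 0.056",
)

```text
time_s: 8.8
eef_pos: [0.504, -0.1174, 0.0037]
eef_rot: [-0.544, -0.451, 0.545, -0.451]
ft_force: [-0.0, -0.2, 0.6]
width: 0.0559
```

Run:
```python
from h import *
o=get_obs();print(o["eef_pos"],o["ft_force"])
a=save("top","top4");b=save("side","side4")
x=cv2.resize(a[150:300,290:450],(640,600),interpolation=cv2.INTER_CUBIC)
y=cv2.resize(b[140:290,300:460],(640,600),interpolation=cv2.INTER_CUBIC)
cv2.imwrite("pics/crop4.png",cv2.resize(np.hstack([x,y]),(800,375)))
```

```text
[ 0.5039533  -0.11736777  0.0037324 ] [-0.01753668 -0.22339792  0.56422528]
```

View pics/crop4.png

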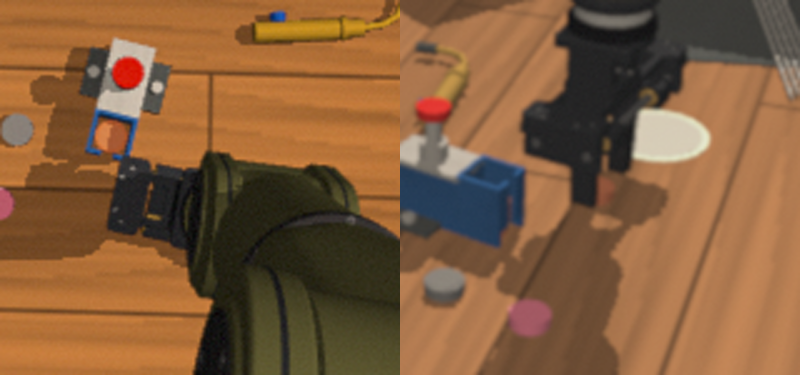

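The cap is still centred between the fingers (right half, crop (603,190)). Continue onto the mat.

Emit:
carry_out(
  targets="0 0 0.007 0 0.056;0 0 0.012 0 0.056;0 0 0.015 0 0.056;0 0 0.015 0 0.056;0 0 0.015 0 0.056;0 0 0.015 0 0.056;0 0 0.015 0 0.056;0 0 0.015 0 0.056;0 0 0.012 0 0.056;0 0 0.005 0 0.056",
)

```text
time_s: 9.9
eef_pos: [0.4805, -0.2417, 0.0038]
eef_rot: [-0.544, -0.451, 0.545, -0.451]
ft_force: [-0.5, 0.2, 0.2]
width: 0.056
```

Emit:
carry_out(
  targets="0 0 0.002 0 0.056;0 0 0 0 0.056;0 0 -0.004 0 0.056;0 0 0 0 0.056",
)

```text
time_s: 10.3
eef_pos: [0.4819, -0.2359, 0.0037]
eef_rot: [0.544, 0.453, -0.543, 0.452]
ft_force: [0.3, 0.4, 0.1]
width: 0.0561
```

Run:
```python
from h import *
o=get_obs();print(o["eef_pos"],o["ft_force"])
b=save("side","side5")
cv2.imwrite("pics/crop5.png",cv2.resize(b[120:270,300:460],(640,600),interpolation=cv2.INTER_CUBIC))
```

```text
[ 0.48194312 -0.2359195   0.00369142] [0.29309489 0.41100677 0.12890438]
```

View pics/crop5.png

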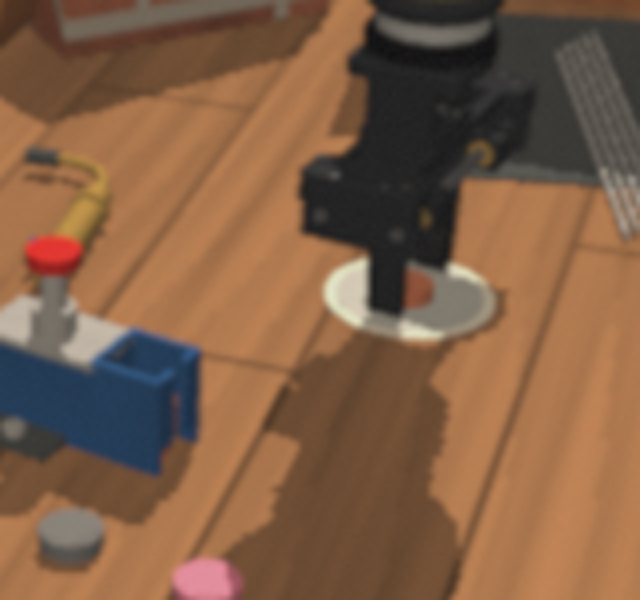

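The cap is near the middle of the mat (crop (415,290)). Lift straight up and withdraw toward the start.

Emit:
carry_out(
  targets="-0.01 0 0 0 0.056;-0.02 0 0 0 0.056;-0.035 0 0 0 0.056;-0.04 0 0 0 0.056;-0.04 0 0 0 0.056;-0.04 0 0 0 0.056;0 -0.025 0.03 0 0.056;0 -0.025 0.04 0 0.056;0 -0.025 0.04 0 0.056;0 -0.025 0.04 0 0.056",
)

```text
time_s: 11.35
eef_pos: [0.3542, -0.3676, 0.1897]
eef_rot: [-0.544, -0.452, 0.544, -0.452]
ft_force: [1.1, -0.1, 0.0]
width: 0.0558
```

Emit:
carry_out(
  targets="0 -0.025 0.04 0 0.056;0 -0.025 0.04 0 0.056;0 -0.025 0.04 0 0.056;0 -0.02 0.02 0 0.056;0 0 0 0 0.056;0 0 0 0 0.056",
)

```text
time_s: 11.95
eef_pos: [0.236, -0.4867, 0.1892]
eef_rot: [0.544, 0.451, -0.544, 0.451]
ft_force: [0.5, 0.4, -0.1]
width: 0.0561
```

Run:
```python
from h import *
o=get_obs();print(o["eef_pos"],o["ft_force"],o["time_s"])
a=save("top","top6");b=save("side","side6")
hsv=cv2.cvtColor(a,cv2.COLOR_BGR2HSV);x0,y0,x1,y1=385,215,450,275
m=cv2.inRange(hsv,np.array((0,110,60)),np.array((13,255,255)))[y0:y1,x0:x1]
k,l,s,c=cv2.connectedComponentsWithStats(m)
for i in range(1,k):
  if s[i,4]>30:
    C=ray("top",c[i]+[x0,y0],.01);print(s[i],C,np.linalg.norm(C[:2]-[.4793,-.2309]))
cv2.imwrite("pics/f6.png",np.vstack([cv2.resize(a[110:300,150:470],(480,285)),cv2.resize(b[130:370,120:520],(480,288))]))
```

```text
[ 0.23604256 -0.48668404  0.18918351] [ 0.50785138  0.3810064  -0.10465684] 11.95
[ 25  23  13  13 134] [ 0.48123144 -0.22846589  0.01      ] 0.003107306931303598
```

View pics/f6.png

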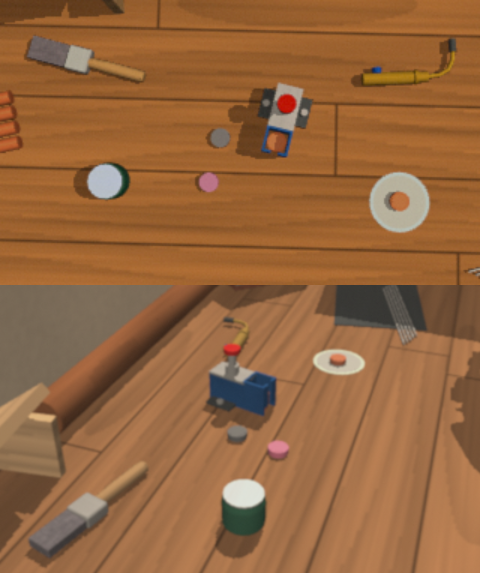

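The cap lies in the centre of the mat (top (399,201)). The plunger is up, caps remain in the magazine, and nothing else appears to have moved. Handing in.

```bash
python3 -c "from cell import job_done; print(job_done())"
```

```text
the job is handed in; nothing more can be done
None
```

The job is done and handed in at about 12 s on the robot's clock. I pressed the plunger once to its stop, where the force rose to 27 N with no further travel. It came back up and a single copper cap slid out. I pushed that cap about 0.22 m along the bench between the open, ungripping fingertips onto the mat.

My last checks put the cap centre about 3 mm from the mat centre, against the 34 mm allowed for all of it to lie on the mat. In the pictures the plunger is up, copper is still visible in the magazine, and the tin, torch, brush and the grey and pink discs look unmoved. I did not count the caps left in the feeder or measure the bystanders' positions. The arm finished clear at about 0.19 m height with near-zero force. No check failed or disagreed.

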